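# Latch the membrane cell shut

## Robot

A 6-joint arm with a two-finger parallel gripper is mounted at the origin on a cart in front of the work surface, level with it; the furniture and walls round the work are solid. World frame = base frame: x ahead of the robot, y to its left, z up, the work surface at z = 0. Lengths are in m, angles in rad, forces in N, time in s.
With the tool pointing down it reaches from about 0.4 to 0.825 m from the base axis. Payload 7 kg.
Tool frame: the origin (TCP) lies at the centre of the arm's flange, where the gripper is bolted on; the fingertips stand 178 mm ahead of it and the grasp point (between the pads) lies 159 mm ahead of it; z points along the fingers, y is the line along which they close (so a half turn about z gives the same grasp; the last joint's range is limited). The gripper opens to 88 mm and grips with 3 to 60 N. Pads are 19 mm wide; open, the fingers measure 130 mm over their backs; the gripper's body (78 mm by 193 mm) begins 47 mm behind the grasp point.
Start: joints at [-1.009, 0.359, 0.012, 0, -1.224, -0.288], TCP at [0.182, -0.65, 0.405] pointing down, gripper open.
Joint ranges: [-3.07, 3.07], [-1.43, 2.12], [-1.02, 1.25], [-3.03, 1.67], [-3.05, -0], [-3.03, 3.03]. Speed limits (rad/s): [2.39, 2.39, 3.01, 3.14, 3.14, 3.14].

## Interface

Orientations are given as a unit quaternion [w, x, y, z].
In Python, from plant import arm gives the robot as it stands. The module is installed in compiled form; this text tells all that it offers.
- The arm moves only by the tool servo_tool, never from a script. Its argument "targets" is one flat list of numbers, 6 for each row, row after row: the shift along the world's x, y, z normalised to -1 to 1, where 1 is 0.025 m, then the turn, a rotation vector about the world's x, y, z normalised to -1 to 1, where 1 is 8 degrees. In form: [x, y, z, ax, ay, az, x, y, z, ax, ay, az, ...]. A call has 1 to 10 rows; each row shifts and turns the commanded pose from where the row before left it; what a row does not reach is not made up. A row lasts 1/10 s, in which the tool goes at most 50 mm and 8.59 degrees, less where a joint would pass 70% of its speed; a pose out of reach is approached as far as the arm can. A call with a number of a shift or a turn outside -1 to 1 is refused whole. A call with a gripper value outside its range is refused whole. "hand" is the closure, from 0 (fully open) to 1 (shut), set as the call begins (left out, the last holds). The fingers move at their own pace and stop on an object; "force" is the grip in N (left out, the last holds). Time passes only in rows, so rows that do not move let the fingers close. It gives the time, the measured TCP pose, the force, the opening and the grip force at its end, in the units of the state.
- arm.sense(): the state, without advancing time (a new reading comes with each control period).
- arm.camera(name): name is "scene" or "top"; returns a dict with "img" (480x640x3 uint8, red, green, blue), "intrinsics" (3x3 intrinsics, pixels), "dist_coeffs" ([k1, k2, p1, p2, k3] as OpenCV has them; the pictures are not rectified), "world_to_cam" (4x4, takes a point from world to camera coordinates). Camera axes: x right, y down, z forward; pixel columns grow to the right and rows downward; lengths in m; the calibration is good to about 2 mm. A picture is of the moment at which its call begins. There is no depth.
- arm.sign_off(): hands the job in; it is judged then, once.
Trained networks look in a picture, given as the dict that the camera call returned (one of the last four; its "shot" number tells which), for a name from the list of things; names that differ only in an ending like _2 or _b are one class to them, and where a whole thing is asked for, a point or a joint stands for the part that bears it (a point fixed in the world has none). Each returns a list of dicts, best first, with "confidence" (0 to 1); they miss things now and then, are a little off and sometimes report something else, mostly with a low value. They report only what shows in the picture. A call takes as long as a camera call.
- arm.recognise(picture, target): "at" ([x, y, z] in m, in the coordinates of the camera as it stood for that picture, good to about 4 mm: the middle of the surface that is visible of it).
- arm.silhouettes(picture, target): "region" (480x640 bool, what is visible of it).
- arm.spot_point(picture, target): "at" ([x, y, z] in m, in the coordinates of the camera as it stood for that picture, good to about 4 mm: a listed point, or the origin of a listed thing).
The state is a dict: "clock": time; "joint_positions": joint angles; "joint_vel": joint speeds; "joint_efforts": joint torques, N m; "tcp_pos": TCP position; "tool_rot": TCP orientation; "wrist_force": force on the tool from outside, world axes, zero at the start; "ft_torque": the same for the moment, N m; "width": opening from 0.0 (shut) to 1.0 (fully open); "grip_force": force on a finger pad.
Only numpy, scipy, OpenCV 4.12 (cv2) and the standard library are available. Lean on these libraries where they do the work, as an engineer would, in place of code of your own. Each camera call takes 0.05 s, during which the arm holds its last target. There are 200 camera calls.

## Task

The metal membrane cell on the bench is open: push its sliding end plate gently up against the rubber gasket, then swing the latch's wire loop over and get its bar down behind the hook on the end plate, and press the latch lever back flat past centre until it stays, so that the plate is drawn tight. Push gently throughout, without forcing anything, and leave the small things lying round the cell alone.

Things in the scene. Friction and masses are not known exactly. Their poses are not given: they have to be found in the camera images.
- cell: Metal membrane cell, bolted down. Origin on the bench under latch_pivot; x = latch line from lever to sliding end plate, z up. Base plate 280 x 110 x 8 mm (x -115 to +165), fixed aluminium block 96 wide, 62 high (x -95 to +20), gasket to x +28, then the end plate. Guide rods 10 mm thick at y +-36, 26 mm up, end in brackets at x 151 to 163, 37 mm high.
- latch_pivot (a point): The lever's hinge axis, mid-width, on top of the cell's fixed block, 78 mm above the bench. Its axes are the cell's: x level along the latch line towards the end plate, y along the hinge pin, z up.
- end_plate (a joint): How far the end plate stands off the relaxed gasket, m: 0 = touching, 0.045 = fully out, negative = gasket squeezed (24 N per mm). It slides on the rods along the latch line, friction about 2 N, and stays where left. Aluminium, 58 mm thick along x, 96 wide, top 62 mm above the bench.
- plate_face (a point): Middle of the end plate's outer face (the face to push), 45 mm above the bench, clear above the rods. Its x points outwards, away from the gasket.
- hook_throat (a point): Foot of the hook's catching face, mid-width, on top of the end plate (62 mm up). Axes as the cell. Steel hook 40 mm wide: a ramp climbs 18 mm from x -32 mm to 0; the face at x 0 looks to +x under a lip (x 0 to +8 mm, 11 to 18 mm up). The bar must pass beyond x +12 mm, drop onto the plate and come back under the lip; hooked, its centre is about 3.5 mm out and 3.5 mm up.
- lever (a joint): Latch lever angle, rad: 0 = flat over the fixed block (towards -x), 1.57 = upright, 2.4 = stop, leaning to the end plate. Stays where left (0.1 N m). Steel plate 30 wide, 6 thick, with a roll at its tip 34 wide, 11 thick. With the loop hooked, closing it is resisted by up to about 10 N at the tip below about 0.9 rad; past centre, near 0.35 rad, it snaps flat and stays.
- lever_tip (a point): Middle of the roll at the lever's free tip, 75 mm from the hinge axis.
- loop (a joint): Angle of the wire loop on the lever, rad: 3.1 = folded back along the lever (stop); minus the lever's angle it is the loop's rise above level on the plate's side. Swings loosely, falls by its weight, damped. Its pin rides on the lever, 16 mm towards the tip and 2 mm below the hinge axis when flat: turning the lever towards the plate carries the loop out by up to 25 mm, back draws it in.
- loop_bar (a point): Middle of the loop's cross bar: 7 mm round steel, 54 mm long parallel to the hinge, 80 mm from the loop's pin. The legs run 27 mm either side, outside lever and hook; the bar swings clear over the lever's tip. With the plate against the gasket, the bar reaches past the hook's lip only with the lever beyond about 1.6 rad.
- timer: White bench timer, 62 x 66 x 20 mm; bystander, origin at its underside.
- tube_cutter: Tube cutter, 24 x 89 x 18 mm; bystander, origin at its underside.
- ptfe_tape: Small white tape roll, 52 mm across, 13 mm high; bystander, origin at its underside.
- marker: Felt marker, 136 mm long, 18 mm thick; bystander, origin at its underside.

How it is judged:
By the outcome, as a careful person would: the job done as asked, in the order asked, and still so for the second after the job is handed in, with the robot touching nothing.
It also fails if it takes over 58 s, if anything falls off the work surface, if the arm or the gripper's body presses on something with over 40 N, if the wrist force passes 120 N, or if a joint passes its speed limit or range.

## Working session

There is one attempt and no reset: what is moved stays moved. The work goes in short steps, Python scripts to look and compute and a tool call to move; the robot and the scene stay as the last step left them, time stands still between calls to the robot, and variables do not carry over. Pictures are saved under pics/ and viewed, at most 10 in all, crops included, and the job is handed in when it is done.

Besides the shell and the picture viewer there is one more tool, called after "Emit:" as name(argument=value, ...) on one line, values as JSON. servo_tool: Moves the arm, as the interface text tells. Its arguments: {"type":"object","properties":{"targets":{"type":"array"},"hand":{"type":"number"},"force":{"type":"number"}},"required":["targets"]}

```bash
mkdir -p pics; cat > h.py <<'E'
import numpy as np, cv2
from plant import arm
def w(p,at):
    T=np.linalg.inv(p["world_to_cam"]); return T[:3,:3]@np.array(at)+T[:3,3]
def save(p,n): cv2.imwrite(f"pics/{n}.png",p["img"][:,:,::-1])
def pts(p,names):
    for n in names:
        r=arm.spot_point(p,n)
        for q in r[:2]: print(n,np.round(w(p,q["at"]),4),round(q["confidence"],2))
E
python3 - <<'E'
from h import *
for c in("scene","top"):
    p=arm.camera(c); save(p,c+"0"); print(c)
    pts(p,["cell","latch_pivot","plate_face","hook_throat","lever_tip","loop_bar","timer","tube_cutter","ptfe_tape","marker"])
s=arm.sense(); print(s)
E
```

```text
scene
cell [0.5046 0.0365 0.0031] 0.93
cell [0.6085 0.0889 0.0013] 0.71
latch_pivot [0.5056 0.0377 0.0774] 0.82
plate_face [0.5061 0.1656 0.0464] 0.71
hook_throat [0.5022 0.143  0.0601] 0.91
lever_tip [ 0.506  -0.0113  0.1371] 0.74
loop_bar [ 0.5036 -0.0237  0.1573] 0.96
loop_bar [0.5064 0.165  0.0504] 0.63
timer [ 6.143e-01 -2.450e-02 -2.000e-04] 0.79
tube_cutter [0.6097 0.091  0.0038] 0.55
ptfe_tape [ 0.488  -0.1287 -0.002 ] 0.75
marker [ 0.4213 -0.0076 -0.0025] 0.62
marker [0.6073 0.0928 0.001 ] 0.46
top
cell [0.506  0.0331 0.0072] 0.86
latch_pivot [0.5068 0.0356 0.0815] 0.66
plate_face [0.506  0.159  0.0433] 0.91
hook_throat [0.5055 0.1425 0.0594] 0.98
lever_tip [ 0.5055 -0.0122  0.1425] 0.89
lever_tip [0.6077 0.0952 0.0018] 0.17
loop_bar [ 0.5062 -0.0266  0.1507] 0.61
timer [ 0.6141 -0.0283  0.0008] 0.94
tube_cutter [0.61   0.0888 0.0015] 0.96
tube_cutter [ 6.142e-01 -2.530e-02  2.000e-04] 0.54
ptfe_tape [ 0.4836 -0.1308  0.0043] 0.81
marker [ 4.232e-01 -1.200e-02 -4.000e-04] 0.86
{'clock': 1.1, 'joint_positions': array([-1.00887755e+00,  3.58581984e-01,  1.19020750e-02, -1.43777899e-05,
       -1.22409986e+00, -2.88133482e-01]), 'joint_vel': array([-1.11544691e-08,  3.63071468e-04, -1.39709123e-04, -1.55823489e-03,
       -1.95058230e-03,  8.72747932e-05]), 'joint_efforts': array([ 1.35269388e-04, -5.82402170e+01,  2.93298483e+01,  7.00292230e+00,
        1.22981894e-02, -3.79242613e-05]), 'tcp_pos': array([ 0.1825034 , -0.64983268,  0.40467121]), 'tool_rot': array([ 9.57272341e-06, -1.36463074e-01,  9.90645158e-01, -4.75291839e-06]), 'wrist_force': array([-0.49381452, -0.07518641,  0.10094271]), 'ft_torque': array([ 0.00417391, -0.00440874, -0.02086368]), 'grip_force': 0.0, 'width': 1.0014614739193397}
```

View pics/scene0.png

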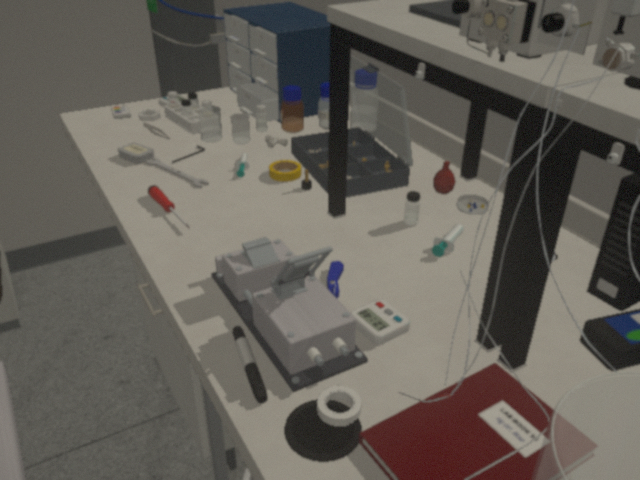

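View pics/top0.png

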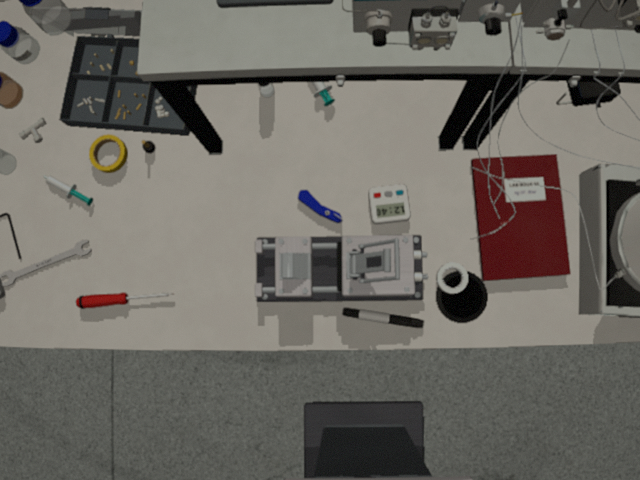

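The cell's latch line runs along world +y: pivot at about (0.506, 0.036), plate out by about 40 mm, lever at about 0.9 rad with the loop folded back on it. In the top view the loop is around pixel (378, 262), the plate around (293, 266), and the bystanders are on both sides of the cell. I'll approach with the fingers closed.

Emit:
servo_tool(targets=[0.4,1,0,0,0,0,0.4,1,0,0,0,0,0.4,1,0,0,0,0,0.4,1,0,0,0,0,0.4,1,0,0,0,0,0.4,1,0,0,0,0,0.4,1,0,0,0,0,0.4,1,0,0,0,0,0.4,1,0,0,0,0,0.4,1,0,0,0,0], hand=1, force=20)

```text
clock: 2.1
tcp_pos: [0.2827, -0.3988, 0.4049]
tool_rot: [0.0, -0.136, 0.991, -0.0]
wrist_force: [-0.4, -0.4, -0.7]
width: 0.148
grip_force: 0.0
```

Emit:
servo_tool(targets=[0.4,1,0,0,0,0,0.4,1,0,0,0,0,0.4,1,0,0,0,0,0.4,1,0,0,0,0,0.4,1,0,0,0,0,0.5,0.9,0,0,0,0.93,0.5,0.9,0,0,0,0.93,0.5,0.9,0,0,0,0.93,0.5,0.9,0,0,0,0.93,0.5,0.9,0,0,0,0.93])

```text
clock: 3.1
tcp_pos: [0.3953, -0.1613, 0.405]
tool_rot: [0.0, -0.448, 0.894, -0.0]
wrist_force: [1.0, -1.0, 0.3]
width: 0.005
grip_force: 0.0
```

Emit:
servo_tool(targets=[0.5,0.9,0,0,0,0.93,0.5,0.9,0,0,0,0.93,0.5,0.9,0,0,0,0.93,0.5,0.9,0,0,0,0.93,0.5,0.9,0,0,0,0.93,0.2,1,0,0,0,0,0.2,1,0,0,0,0,0.2,1,0,0,0,0,0.2,1,0,0,0,0,0.2,1,0,0,0,0])

```text
clock: 4.1
tcp_pos: [0.4825, 0.0762, 0.4049]
tool_rot: [-0.0, 0.708, -0.707, 0.0]
wrist_force: [0.5, -0.5, -0.2]
width: 0.004
grip_force: 0.0
```

Emit:
servo_tool(targets=[0.2,1,0,0,0,0,0.2,1,0,0,0,0,0.2,1,0,0,0,0,0.2,1,0,0,0,0,0.2,1,0,0,0,0,0,0,0,0,0,0,0,0,0,0,0,0])

```text
clock: 4.8
tcp_pos: [0.5074, 0.2005, 0.4044]
tool_rot: [0.0, 0.708, -0.706, -0.0]
wrist_force: [0.1, 0.1, -0.5]
width: 0.006
grip_force: 0.0
```

Emit:
servo_tool(targets=[0,0,-0.8,0,0,0,0,0,-0.8,0,0,0,0,0,-0.8,0,0,0,0,0,-0.8,0,0,0,0,0,-0.8,0,0,0,0,0,-0.8,0,0,0,0,0,-0.8,0,0,0,0,0,-0.8,0,0,0,0,0,-0.8,0,0,0,0,0,0,0,0,0])

```text
clock: 5.8
tcp_pos: [0.5065, 0.1986, 0.2226]
tool_rot: [0.002, 0.707, -0.707, -0.0]
wrist_force: [-0.2, -0.7, 0.3]
width: 0.007
grip_force: 0.0
```

Emit:
servo_tool(targets=[0,-0.2,0,0,0,0,0,-0.2,0,0,0,0,0,-0.2,0,0,0,0,0,-0.2,0,0,0,0,0,-0.2,0,0,0,0,0,-0.2,0,0,0,0])

```text
clock: 6.4
tcp_pos: [0.5076, 0.17, 0.2251]
tool_rot: [-0.001, 0.708, -0.707, -0.0]
wrist_force: [-1.7, 2.3, 1.0]
width: 0.006
grip_force: 1.3
```

Emit:
servo_tool(targets=[0,-0.15,0,0,0,0,0,-0.15,0,0,0,0,0,-0.15,0,0,0,0,0,-0.15,0,0,0,0,0,-0.15,0,0,0,0,0,-0.15,0,0,0,0,0,-0.15,0,0,0,0])

```text
clock: 7.1
tcp_pos: [0.5077, 0.1437, 0.2247]
tool_rot: [-0.0, 0.708, -0.706, 0.0]
wrist_force: [1.7, 2.6, 0.7]
width: 0.001
grip_force: 1.2
```

Emit:
servo_tool(targets=[0,-0.1,0,0,0,0,0,-0.1,0,0,0,0,0,-0.08,0,0,0,0,0,-0.04,0,0,0,0,0,0,0,0,0,0])

```text
clock: 7.6
tcp_pos: [0.5073, 0.1356, 0.2245]
tool_rot: [0.0, 0.708, -0.707, -0.0]
wrist_force: [0.7, 1.7, 0.8]
width: 0.007
grip_force: 0.6
```

Emit:
servo_tool(targets=[0,-0.04,0,0,0,0,0,-0.04,0,0,0,0,0,0,0,0,0,0])

```text
clock: 7.9
tcp_pos: [0.5073, 0.1337, 0.2245]
tool_rot: [0.0, 0.708, -0.707, -0.0]
wrist_force: [0.4, 1.6, -0.6]
width: 0.009
grip_force: 0.6
```

Emit:
servo_tool(targets=[0,-0.04,0,0,0,0,0,0,0,0,0,0])

```text
clock: 8.1
tcp_pos: [0.5073, 0.1329, 0.2245]
tool_rot: [0.0, 0.708, -0.707, -0.0]
wrist_force: [-2.6, 4.2, -1.2]
width: 0.008
grip_force: 1.6
```

Emit:
servo_tool(targets=[0,-0.03,0,0,0,0,0,0,0,0,0,0])

```text
clock: 8.3
tcp_pos: [0.5073, 0.1326, 0.2246]
tool_rot: [-0.0, 0.708, -0.707, -0.0]
wrist_force: [-1.8, 6.3, -0.2]
width: 0.004
grip_force: 3.3
```

Emit:
servo_tool(targets=[0,-0.02,0,0,0,0,0,0,0,0,0,0])

```text
clock: 8.5
tcp_pos: [0.5072, 0.1324, 0.2245]
tool_rot: [-0.0, 0.708, -0.707, -0.001]
wrist_force: [-3.6, 7.4, -0.9]
width: 0.003
grip_force: 4.3
```

Emit:
servo_tool(targets=[0,0.2,0,0,0,0,0,0.3,0,0,0,0,0,0,0.9,0,0,0,0,0,0.9,0,0,0,0,0,0.9,0,0,0,0,0,0.9,0,0,0,0,0,0.9,0,0,0,0,0,0.9,0,0,0,0,0,0.9,0,0,0,0,0,0.9,0,0,0])

```text
clock: 9.5
tcp_pos: [0.5073, 0.1441, 0.4055]
tool_rot: [0.0, 0.708, -0.707, 0.0]
wrist_force: [0.0, -0.0, 0.1]
width: 0.007
grip_force: 0.0
```

Emit:
servo_tool(targets=[0,-0.94,0,0,0,0,0,-0.94,0,0,0,0,0,-0.94,0,0,0,0,0,-0.94,0,0,0,0,0,-0.94,0,0,0,0,0,-0.94,0,0,0,0,0,-0.94,0,0,0,0,0,-0.94,0,0,0,0,0,-0.94,0,0,0,0,0,-0.94,0,0,0,0])

```text
clock: 10.5
tcp_pos: [0.5073, -0.0918, 0.4046]
tool_rot: [0.0, 0.708, -0.707, -0.0]
wrist_force: [0.8, 0.3, -0.2]
width: 0.001
grip_force: 0.0
```

```bash
python3 - <<'E'
from h import *
for c in("scene","top"):
    p=arm.camera(c); save(p,c+"1"); print(c)
    pts(p,["latch_pivot","plate_face","hook_throat","lever_tip","loop_bar"])
print(arm.sense()["tcp_pos"])
E
```

```text
scene
latch_pivot [0.5045 0.0365 0.0785] 0.81
plate_face [ 0.5038 -0.0212  0.1559] 0.58
hook_throat [0.5024 0.1027 0.0648] 0.66
lever_tip [ 0.5052 -0.0123  0.1347] 0.81
loop_bar [ 0.5036 -0.0225  0.1547] 0.79
top
[ 0.50752877 -0.09041119  0.40470773]
```

Emit:
servo_tool(targets=[0,0,-0.8,0,0,0,0,0,-0.8,0,0,0,0,0,-0.8,0,0,0,0,0,-0.8,0,0,0,0,0,-0.68,0,0,0,0,0.4,0,0,0,0,0,0.4,0,0,0,0,0,0.4,0,0,0,0,0,0.4,0,0,0,0])

```text
clock: 12.0
tcp_pos: [0.5078, -0.0496, 0.3087]
tool_rot: [-0.001, 0.708, -0.706, 0.0]
wrist_force: [0.7, -0.2, -0.9]
width: 0.003
grip_force: 0.0
```

Emit:
servo_tool(targets=[0,0.2,0,0,0,0,0,0.2,0,0,0,0,0,0.2,0,0,0,0,0,0.2,0,0,0,0,0,0.2,0,0,0,0,0,0.2,0,0,0,0])

```text
clock: 12.6
tcp_pos: [0.5077, -0.0212, 0.3082]
tool_rot: [0.001, 0.708, -0.706, 0.001]
wrist_force: [0.2, -6.6, 4.6]
width: 0.003
grip_force: 2.9
```

Emit:
servo_tool(targets=[0,0.2,0,0,0,0,0,0.2,0,0,0,0,0,0.2,0,0,0,0,0,0.2,0,0,0,0,0,0.2,0,0,0,0])

```text
clock: 13.1
tcp_pos: [0.5074, 0.0046, 0.3076]
tool_rot: [0.0, 0.708, -0.707, -0.0]
wrist_force: [-0.7, -1.6, 1.6]
width: 0.006
grip_force: 1.1
```

Emit:
servo_tool(targets=[0,0.2,0,0,0,0,0,0.2,0,0,0,0,0,0.2,0,0,0,0,0,0.2,0,0,0,0,0,0.2,0,0,0,0,0,0.2,0,0,0,0,0,0.2,0,0,0,0,0,0.2,0,0,0,0])

```text
clock: 13.9
tcp_pos: [0.5074, 0.0445, 0.3075]
tool_rot: [0.0, 0.708, -0.707, -0.0]
wrist_force: [0.3, -1.4, -0.8]
width: 0.009
grip_force: 0.7
```

```bash
python3 - <<'E'
from h import *
p=arm.camera("scene"); save(p,"s2"); cv2.imwrite("pics/s2c.png",cv2.resize(p["img"][200:400,180:400,::-1],None,fx=3,fy=3))
pts(p,["hook_throat","lever_tip","loop_bar"])
p=arm.camera("top");pts(p,["hook_throat","lever_tip","loop_bar"])
print(arm.sense()["tcp_pos"])
E
```

```text
hook_throat [0.5015 0.104  0.0619] 0.8
lever_tip [0.503  0.0632 0.1472] 0.64
lever_tip [ 0.5081  0.0381 -0.0018] 0.56
loop_bar [0.5025 0.0942 0.1582] 0.65
[0.50752571 0.04409339 0.30771311]
```

View pics/s2c.png

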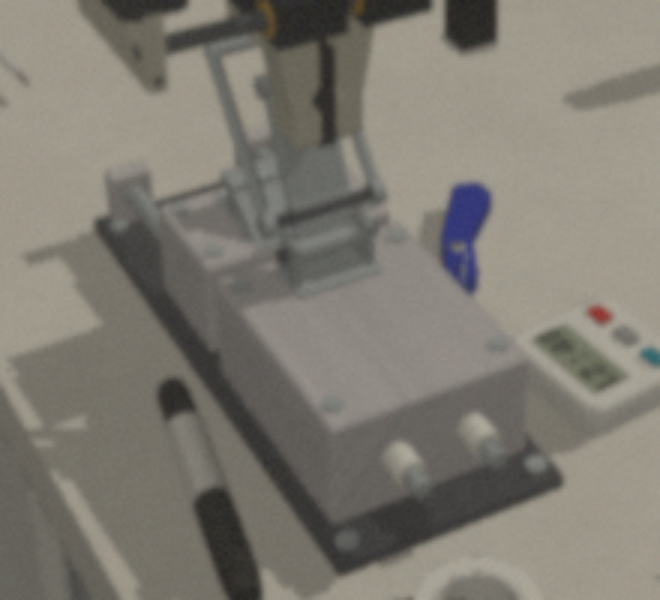

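The lever is at about 1.9 rad and the loop is still falling towards the plate, with its bar around crop pixel (235, 45). I'll push a little further and let it settle.

Emit:
servo_tool(targets=[0,0.12,0,0,0,0,0,0.12,0,0,0,0,0,0,0,0,0,0,0,0,0,0,0,0,0,0,0,0,0,0,0,0,0,0,0,0,0,0,0,0,0,0])

```text
clock: 15.0
tcp_pos: [0.5075, 0.0502, 0.3077]
tool_rot: [-0.0, 0.708, -0.707, -0.0]
wrist_force: [-0.5, -0.0, -1.0]
width: -0.001
grip_force: 0.3
```

```bash
python3 - <<'E'
from h import *
p=arm.camera("scene"); cv2.imwrite("pics/s3c.png",cv2.resize(p["img"][200:400,180:400,::-1],None,fx=3,fy=3))
pts(p,["hook_throat","lever_tip","loop_bar"])
p=arm.camera("top");pts(p,["hook_throat","lever_tip","loop_bar"])
print(arm.sense()["tcp_pos"])
E
```

```text
hook_throat [0.4994 0.1016 0.0624] 0.92
lever_tip [0.5034 0.0713 0.1439] 0.66
lever_tip [ 0.4892 -0.1274  0.0021] 0.34
loop_bar [0.5005 0.1187 0.0676] 0.62
[0.50749415 0.05018183 0.30768173]
```

View pics/s3c.png

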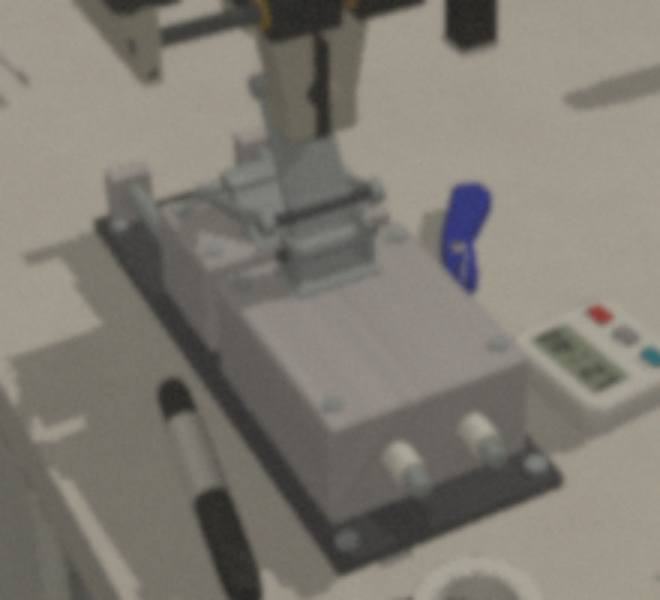

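The bar has dropped behind the hook: it is about 16 mm beyond the throat, 66 mm up. Next I'll cross to the other side of the lever.

Emit:
servo_tool(targets=[0,-0.4,0,0,0,0,0,0,0.8,0,0,0,0,0,0.8,0,0,0,0,0,0.8,0,0,0,0,0.8,0,0,0,0,0,0.8,0,0,0,0,0,0.8,0,0,0,0,0,0,-0.8,0,0,0,0,0,-0.8,0,0,0,0,0,-0.7,0,0,0])

```text
clock: 16.4
tcp_pos: [0.5074, 0.0999, 0.3094]
tool_rot: [-0.0, 0.708, -0.706, -0.0]
wrist_force: [0.1, -0.0, 0.2]
width: 0.002
grip_force: 0.0
```

Emit:
servo_tool(targets=[0,-0.2,0,0,0,0,0,-0.2,0,0,0,0,0,-0.2,0,0,0,0,0,-0.2,0,0,0,0,0,-0.2,0,0,0,0,0,-0.2,0,0,0,0])

```text
clock: 17.0
tcp_pos: [0.5077, 0.0698, 0.3109]
tool_rot: [-0.001, 0.708, -0.707, 0.0]
wrist_force: [0.8, 2.5, 2.2]
width: 0.005
grip_force: 1.2
```

Emit:
servo_tool(targets=[0,-0.2,0,0,0,0,0,-0.2,0,0,0,0,0,-0.2,0,0,0,0,0,-0.2,0,0,0,0,0,-0.2,0,0,0,0,0,-0.2,0,0,0,0])

```text
clock: 17.6
tcp_pos: [0.5073, 0.0397, 0.3098]
tool_rot: [0.0, 0.708, -0.707, -0.0]
wrist_force: [0.7, 1.4, -1.1]
width: 0.008
grip_force: 0.8
```

Emit:
servo_tool(targets=[0,-0.2,0,0,0,0,0,-0.2,0,0,0,0,0,-0.16,0,0,0,0,0,0,0,0,0,0])

```text
clock: 18.0
tcp_pos: [0.5075, 0.0258, 0.3101]
tool_rot: [-0.0, 0.707, -0.707, -0.0]
wrist_force: [-0.5, 2.8, -0.4]
width: 0.003
grip_force: 0.9
```

```bash
python3 - <<'E'
from h import *
p=arm.camera("scene"); cv2.imwrite("pics/s4c.png",cv2.resize(p["img"][200:400,180:400,::-1],None,fx=3,fy=3))
pts(p,["hook_throat","lever_tip","loop_bar","plate_face"])
p=arm.camera("top");pts(p,["hook_throat","lever_tip","loop_bar","plate_face"])
print(arm.sense()["tcp_pos"])
E
```

```text
hook_throat [0.5026 0.1037 0.0648] 0.62
lever_tip [0.5027 0.0076 0.1466] 0.77
loop_bar [0.5002 0.1061 0.0674] 0.73
loop_bar [ 0.6122 -0.0263 -0.0013] 0.64
plate_face [0.5071 0.1253 0.0473] 0.8
plate_face [0.5053 0.0359 0.0767] 0.58
[0.50746305 0.02612108 0.31019241]
```

View pics/s4c.png

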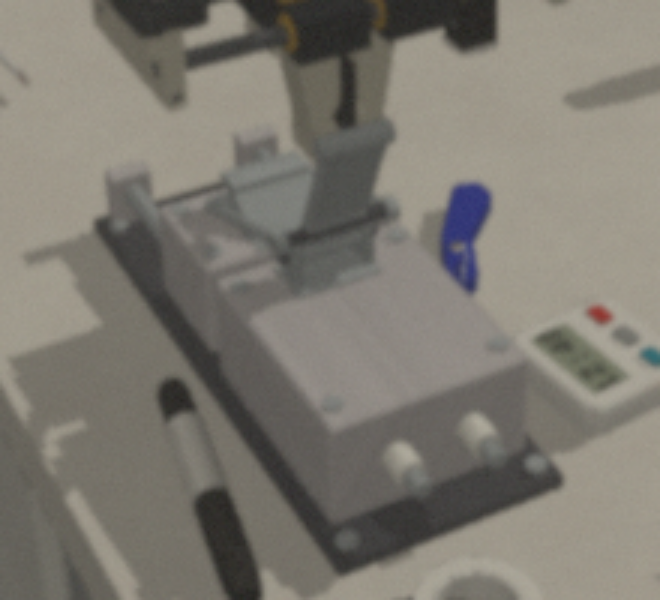

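The bar is hooked under the lip, at throat +3 mm and 67 mm up, and the lever is at about 1.2 rad. I'll push on.

Emit:
servo_tool(targets=[0,-0.16,0,0,0,0,0,-0.16,0,0,0,0,0,-0.12,0,0,0,0])

```text
clock: 18.8
tcp_pos: [0.5077, 0.016, 0.3101]
tool_rot: [-0.001, 0.708, -0.707, -0.0]
wrist_force: [-1.4, 9.8, -0.9]
width: 0.005
grip_force: 3.7
```

Emit:
servo_tool(targets=[0,-0.12,0,0,0,0,0,-0.12,0,0,0,0,0,0,0,0,0,0])

```text
clock: 19.1
tcp_pos: [0.5079, 0.01, 0.3103]
tool_rot: [-0.001, 0.708, -0.707, -0.0]
wrist_force: [-1.2, 8.0, 0.3]
width: 0.006
grip_force: 3.2
```

Emit:
servo_tool(targets=[0,0.12,0,0,0,0,0,0,0.5,0,0,0,0,0,0.5,0,0,0,0,-0.5,0,0,0,0,0,-0.5,0,0,0,0,0,0,-0.2,0,0,0,0,0,0,0,0,0])

```text
clock: 19.8
tcp_pos: [0.5069, -0.0139, 0.3291]
tool_rot: [-0.001, -0.707, 0.707, 0.0]
wrist_force: [-1.5, -0.5, 0.4]
width: 0.007
grip_force: 0.0
```

```bash
python3 - <<'E'
from h import *
for c in("scene","top"):
    p=arm.camera(c);pts(p,["lever_tip","loop_bar"])
print(arm.sense()["tcp_pos"])
E
```

```text
lever_tip [0.5059 0.0079 0.1477] 0.78
loop_bar [0.5037 0.1087 0.068 ] 0.62
[ 0.50754519 -0.01269276  0.33010258]
```

The lever eased back to about 1.2 rad when I let go. I'll go round to its front face again and follow its arc all the way down, pressing on the plate at about 60 mm radius.

Emit:
servo_tool(targets=[0,0,0.6,0,0,0,0,0.7,0,0,0,0,0,0.7,0,0,0,0,0,0.7,0,0,0,0,0,0,-0.6,0,0,0,0,0,-0.7,0,0,0,0,0,0,0,0,0])

```text
clock: 20.8
tcp_pos: [0.5067, 0.0398, 0.3108]
tool_rot: [0.002, 0.708, -0.706, -0.001]
wrist_force: [-0.5, -0.2, -0.7]
width: 0.005
grip_force: 0.0
```

Emit:
servo_tool(targets=[0,-0.25,0,0,0,0,0,-0.25,-0.05,0,0,0,0,-0.22,-0.08,0,0,0,0,-0.22,-0.08,0,0,0,0,-0.1,-0.05,0,0,0])

```text
clock: 21.3
tcp_pos: [0.5079, 0.0139, 0.3067]
tool_rot: [-0.002, 0.707, -0.707, -0.0]
wrist_force: [-1.7, 9.9, 0.7]
width: 0.004
grip_force: 4.2
```

Emit:
servo_tool(targets=[0,-0.14,-0.11,0,0,0,0,-0.14,-0.11,0,0,0])

```text
clock: 21.5
tcp_pos: [0.5079, 0.007, 0.3016]
tool_rot: [-0.002, 0.708, -0.707, 0.0]
wrist_force: [-2.8, 8.7, 3.7]
width: 0.004
grip_force: 4.6
```

Emit:
servo_tool(targets=[0,-0.11,-0.12,0,0,0,0,-0.11,-0.12,0,0,0,0,-0.11,-0.12,0,0,0])

```text
clock: 21.8
tcp_pos: [0.5079, -0.0015, 0.2926]
tool_rot: [-0.002, 0.708, -0.707, 0.0]
wrist_force: [-2.5, 7.1, 3.8]
width: 0.005
grip_force: 3.6
```

Emit:
servo_tool(targets=[0,-0.07,-0.1,0,0,0,0,-0.07,-0.1,0,0,0,0,-0.06,-0.1,0,0,0,0,-0.06,-0.11,0,0,0])

```text
clock: 22.2
tcp_pos: [0.5079, -0.0082, 0.2822]
tool_rot: [-0.001, 0.708, -0.707, 0.0]
wrist_force: [-0.0, 3.6, 2.3]
width: 0.006
grip_force: 1.5
```

Force is dropping as the lever nears centre, now at about 0.4 rad. Continuing down.

Emit:
servo_tool(targets=[0,-0.05,-0.11,0,0,0,0,-0.05,-0.11,0,0,0,0,-0.04,-0.11,0,0,0,0,-0.04,-0.12,0,0,0])

```text
clock: 22.6
tcp_pos: [0.5072, -0.013, 0.2697]
tool_rot: [0.0, 0.708, -0.707, -0.0]
wrist_force: [0.4, -0.2, -0.5]
width: 0.0
grip_force: 0.0
```

Emit:
servo_tool(targets=[0,-0.03,-0.12,0,0,0,0,-0.02,-0.12,0,0,0,0,0,-0.12,0,0,0,0,0,0,0,0,0])

```text
clock: 23.0
tcp_pos: [0.5073, -0.0139, 0.2606]
tool_rot: [0.0, 0.708, -0.707, -0.0]
wrist_force: [0.3, -0.1, -0.2]
width: 0.007
grip_force: 0.0
```

```bash
python3 - <<'E'
from h import *
for c in("scene","top"):
    p=arm.camera(c);pts(p,["lever_tip","loop_bar","hook_throat","plate_face"])
print(arm.sense()["tcp_pos"])
E
```

```text
lever_tip [ 0.5028 -0.0418  0.0797] 0.6
lever_tip [0.5024 0.0975 0.0617] 0.54
hook_throat [0.5012 0.0992 0.0638] 0.97
[ 0.50751671 -0.0138311   0.26126754]
```

It snapped flat. I'll give it one gentle confirming press, then retract and look.

Emit:
servo_tool(targets=[0,0,-0.08,0,0,0,0,0,-0.04,0,0,0,0,0,0,0,0,0])

```text
clock: 23.8
tcp_pos: [0.5076, -0.0138, 0.2591]
tool_rot: [-0.0, 0.708, -0.706, 0.0]
wrist_force: [-4.0, 0.9, 12.0]
width: 0.003
grip_force: 5.9
```

Emit:
servo_tool(targets=[0,0,0.5,0,0,0,0,0,1,0,0,0,0,0,1,0,0,0,0,0,1,0,0,0,0,0,1,0,0,0,0,0,1,0,0,0,-0.3,-1,0,0,0,0,-0.3,-1,0,0,0,0,-0.3,-1,0,0,0,0,-0.3,-1,0,0,0,0])

```text
clock: 24.8
tcp_pos: [0.477, -0.1147, 0.3956]
tool_rot: [-0.0, 0.708, -0.706, -0.0]
wrist_force: [-0.3, 0.4, -0.8]
width: 0.007
grip_force: 0.0
```

Emit:
servo_tool(targets=[-0.2,-1,0,0,0,0,-0.2,-1,0,0,0,0,0,0,0,0,0,0,0,0,0,0,0,0])

```text
clock: 25.2
tcp_pos: [0.4673, -0.1642, 0.3955]
tool_rot: [-0.0, -0.707, 0.707, 0.0]
wrist_force: [0.3, -0.3, 0.3]
width: 0.005
grip_force: 0.0
```

```bash
python3 - <<'E'
from h import *
for c in("scene","top"):
    p=arm.camera(c);print(c);pts(p,["lever_tip","loop_bar","hook_throat","plate_face","timer","tube_cutter","ptfe_tape","marker"])
    if c=="scene": cv2.imwrite("pics/s5c.png",cv2.resize(p["img"][200:400,180:400,::-1],None,fx=3,fy=3))
E
```

```text
scene
loop_bar [0.5036 0.1036 0.0692] 0.76
hook_throat [0.5023 0.099  0.0622] 0.87
plate_face [0.5022 0.1185 0.0472] 0.75
timer [ 0.6119 -0.0257  0.002 ] 0.7
tube_cutter [0.608  0.0929 0.0021] 0.43
ptfe_tape [ 0.4889 -0.1262 -0.0027] 0.61
marker [ 0.4208 -0.007  -0.0017] 0.61
top
timer [ 0.6181 -0.0282  0.0035] 0.7
tube_cutter [ 0.6101  0.0933 -0.0025] 0.63
```

View pics/s5c.png

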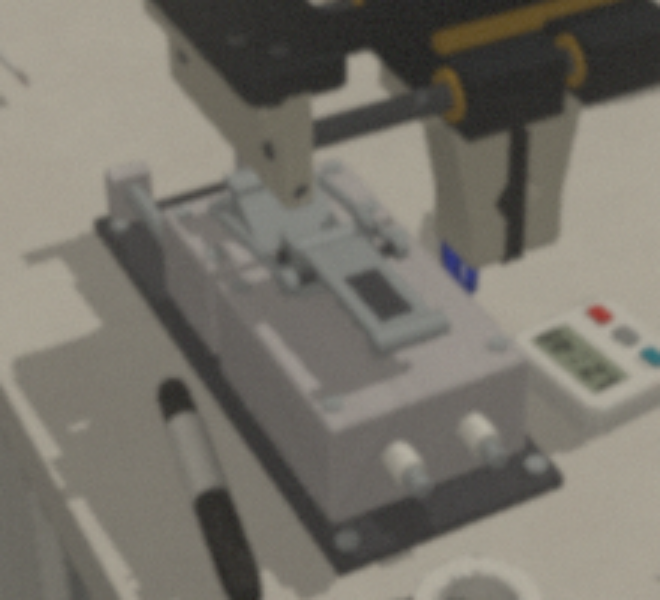

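The lever lies flat (roll around crop pixel (415, 330)) and the loop is hooked. The plate has been drawn in by about 4 mm, the bystanders haven't moved, and the robot is clear of everything.

```bash
python3 -c "
from plant import arm
print(arm.sign_off())"
```

```text
the job is handed in; nothing more can be done
None
```

The cell is closed and handed in at about 25 s: the end plate is against the gasket, the loop's bar is behind the hook, and the lever is flat past centre and staying there. The four small things were left alone, and the highest wrist force I read was about 13 N.

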